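# Lay out the bench for fitting a bag clasp

### The arm

A 6-joint arm with a two-finger parallel gripper is mounted at the origin on the work surface. World frame = base frame: x ahead of the robot, y to its left, z up, the work surface at z = 0. Lengths are in m, angles in rad, forces in N, time in s.
With the tool pointing down it reaches from about 0.375 to 0.9 m from the base axis. Payload 3.1 kg.
Tool frame: the origin (TCP) lies on the centre line of the jaws, within the pads' length; the fingertips stand 25 mm ahead of it and the grasp point (between the pads) lies 6 mm ahead of it; z points along the fingers, y is the line along which they close (so a half turn about z gives the same grasp; the last joint's range is limited). The gripper opens to 87 mm and grips with 3 to 60 N. Pads are 19 mm wide; open, the fingers measure 117 mm over their backs; the gripper's body (75 mm by 190 mm) begins 51 mm behind the grasp point.
Start: joints at [1.097, 0.527, 1.433, -0, 1.181, -0.178], TCP at [0.182, 0.598, 0.226] pointing down, gripper open.
Joint ranges: [-3.08, 3.08], [-0.75, 2.2], [0.22, 2.44], [-1.43, 4.57], [0, 2.65], [-2.85, 2.85]. Speed limits (rad/s): [2.79, 2.79, 3.14, 3.14, 3.14, 3.14].

### API

Orientations are given as a rotation vector (axis times angle).
In Python, from station import manip gives the robot as it stands.
- The arm moves only by the tool play_rows, never from a script. Its argument "commands" is a list that holds one entry, the list of rows, each a list of 7 numbers: the shift along the tool's x, y, z scaled (see below), then the turn, a rotation vector about the tool's x, y, z scaled (see below), then the opening, from 0 (shut) to 1 (fully open). A call has 1 to 8 rows; each row shifts and turns the commanded pose from where the row before left it, along the tool's axes as they then stand; what a row does not reach is not made up. The controller multiplies each number of a shift by 0.075 m and each number of a turn by 90 degrees. A row lasts 1/8 s, in which the tool goes at most 62.5 mm and 10.7 degrees, less where a joint would pass 70% of its speed; a pose out of reach is approached as far as the arm can. A call with a number of a shift or a turn outside -1 to 1 is refused whole. A call with a gripper value outside its range is refused whole. The fingers move at their own pace and stop on an object; "force" is the grip in N (left out, the last holds). Time passes only in rows, so rows that do not move let the fingers close. It gives the time, the measured TCP pose, the force, the opening and the grip force at its end, in the units of the state.
- manip.read_state(): the state, without advancing time (a new reading comes with each control period).
- manip.get_image(name): name is "scene" or "top" or "wrist"; returns a dict with "img" (400x640x3 uint8, blue, green, red), "intrinsics" (3x3 intrinsics, pixels), "cam_to_world" (4x4, takes a point from camera to world coordinates); the wrist camera has in their place "tool_from_camera" (4x4, takes a point from camera to tool coordinates, whose origin is the TCP and whose axes are the flange's). Camera axes: x right, y down, z forward; pixel columns grow to the right and rows downward; lengths in m; the calibration is good to about 2 mm. The wrist camera is an equidistant fisheye: a pixel r from the principal point sees the ray r / f radians off the axis. A picture is of the moment at which its call begins: read the wrist's pose just before it. There is no depth.
- manip.close_job(): hands the job in; it is judged then, once.
The state is a dict: "time": time; "joint_pos": joint angles; "qvel": joint speeds; "joint_efforts": joint torques, N m; "tool_pos": TCP position; "tool_rot": TCP orientation; "force": force on the tool from outside, world axes, zero at the start; "torque": the same for the moment, N m; "finger_gap": finger opening in m; "grip_force": force on a finger pad.
Only numpy, scipy, OpenCV 4.12 (cv2) and the standard library are available. Lean on these libraries where they do the work, as an engineer would, in place of code of your own. Each camera call takes 0.05 s, during which the arm holds its last target. There are 200 camera calls.

### The job

Set the bench out for fitting a bag clasp: put the round steel anvil in the middle of the stone slab and the brass clasp on the middle of the anvil, its turn-bar up. Stand the tall jar on the mat between the slab and the punch block, midway and in line with their centres, and stand the wooden slicker upright behind the punch block (the long side away from the robot), opposite its middle and about 2 cm clear of it. Leave the low jar where it stands.

Things in the scene. Friction and masses are not known exactly. Their poses are not given: they have to be found in the camera images.
- anvil_center (a point): Setting anvil: plain dark steel disc with a flat top, 54 mm across, 22 mm high, about 0.4 kg, loose, lying flat on the mat. The point is its centre, 11 mm above its underside; z is up. Goes on the slab.
- clasp_center (a point): Round brass bag clasp, loose, lying flat: disc 36 mm across with straight sides 12 mm high, slightly domed above, with a small steel turn-bar (18 x 6 mm) on top; 20 mm high in all, about 60 g. The point is on its axis, 10 mm above its underside; z points from the underside to the turn-bar. Goes on the anvil.
- jar_center (a point): Tall jar of edge paint: closed amber jar with paper band and black lid, 46 mm across, 66 mm high, about 140 g, loose, standing upright on the mat. The point is its centre, 33 mm above its underside; z is up.
- slicker_center (a point): Wooden edge slicker: turned piece of pale wood standing on its flat end on the mat, loose, 60 mm high, 34 mm across (straight-sided for the lower 36 mm, a groove above it, then a rounded knob 32 mm across), about 50 g. The point is its centre, 30 mm above its underside; z is up.
- lowjar_center (a point): Low jar: same glass, band and black lid as the tall jar, but squat: 60 mm across and only 36 mm high, standing on the mat; not to be moved. The point is its centre, 18 mm above its underside.
- slab: Stone slab of pale marble, fixed, 90 mm (its x) by 140 mm (its y) and 25 mm thick, flat on the mat. Origin: centre of its underside, at mat height. Its x axis points away from the robot to within 15 degrees, z up.
- rack: Punch block: wooden block, fixed, 50 mm (its x) by 130 mm (its y) and 30 mm high, with a row of five steel punches standing along its middle to 65 mm above the mat. Origin: centre of its underside, at mat height. Its x axis points away from the robot to within 15 degrees: its back long side is at x = +25 mm. It lies some 300 mm from the slab, centre to centre, to the robot's left or right of it.
Things that resemble listed ones, but are neither listed nor needed, are in the scene too. There is more than one size of the part that bears anvil_center; the job needs the largest.

How it is judged:
By the outcome, as a careful person would: the job done as asked, in the order asked, and still so for the second after the job is handed in, with the robot touching nothing.
It also fails if it takes over 96 s, if anything falls off the work surface, if the arm or the gripper's body presses on something with over 40 N, if the wrist force passes 120 N, or if a joint passes its speed limit or range.

## Working session

There is one attempt and no reset: what is moved stays moved. The work goes in short steps, Python scripts to look and compute and a tool call to move; the robot and the scene stay as the last step left them, time stands still between calls to the robot, and variables do not carry over. Pictures are saved under pics/ and viewed, at most 14 in all, crops included, and the job is handed in when it is done.

Besides the shell and the picture viewer there is one more tool, called by a JSON object that holds its "api" and its "payload", one argument or row to a line. play_rows: Moves the arm, as the interface text tells. Shifts and turns lie within -1 to 1; 1 stands for 0.075 m of shift or 90 degrees of turn. Its arguments: {"type":"object","properties":{"commands":{"type":"array"},"force":{"type":"number"}},"required":["commands"]}

```bash
ls; mkdir -p pics; python3 - <<'E'
from station import manip
import cv2,numpy as np
np.set_printoptions(precision=4,suppress=True)
s=manip.read_state();print(s)
for n in("scene","top"):
    d=manip.get_image(n);cv2.imwrite(f"pics/{n}0.png",d["img"]);np.savez(f"pics/{n}0.npz",**d)
    print(n,d["intrinsics"],d["cam_to_world"])
E
```

```text
pics
{'time': 0.0, 'joint_pos': array([ 1.0975,  0.5285,  1.4339, -0.    ,  1.1814, -0.1785]), 'qvel': array([ 0.0007, -0.0009, -0.001 ,  0.0004,  0.0002, -0.0002]), 'joint_efforts': array([ -0.0014, -44.0041, -17.6593,   0.063 ,   0.0584,  -0.0001]), 'tool_pos': array([0.1812, 0.5974, 0.2255]), 'tool_rot': array([-0.4613, -3.1069,  0.0031]), 'force': array([-0.7425,  0.0578, -0.0808]), 'torque': array([ 0.0137,  0.0361, -0.0012]), 'grip_force': 0.0, 'finger_gap': 0.08717083119253423}
scene [[402.8207   0.     320.3197]
 [  0.     402.8207 201.6675]
 [  0.       0.       1.    ]] [[ 0.4811  0.4715 -0.7391  1.2787]
 [ 0.8764 -0.2811  0.3911 -0.3402]
 [-0.0233 -0.8359 -0.5484  0.6378]
 [ 0.      0.      0.      1.    ]]
top [[495.3608   0.     318.1515]
 [  0.     495.3608 196.7422]
 [  0.       0.       1.    ]] [[ 0.0103 -0.9949  0.1008  0.4171]
 [-0.9998 -0.0116 -0.0129  0.0421]
 [ 0.014  -0.1006 -0.9948  1.3235]
 [ 0.      0.      0.      1.    ]]
```

View pics/top0.png

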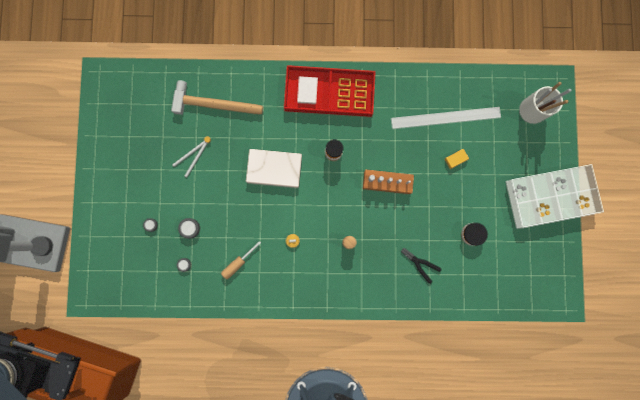

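View pics/scene0.png

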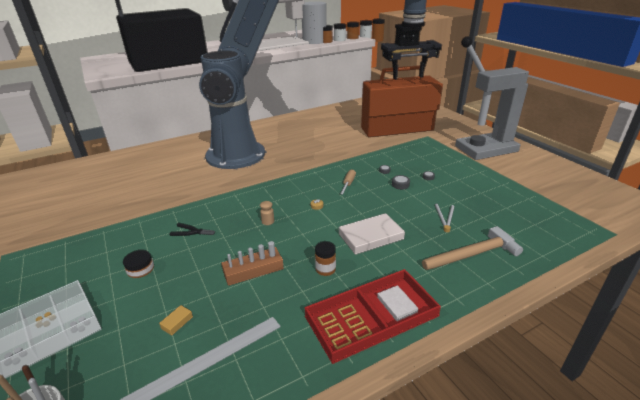

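The top view shows: anvil candidates at (189,228) large, (150,225) and (183,265) small; the clasp at (292,241), with the tray buckles and the box bits around (545,210) as look-alikes. The tall jar is at (334,149) and the low jar at (475,234). The slicker is at (349,243), with the pot and the awl handle as look-alikes. The slab is at (274,168), with the white box in the red tray as its look-alike, and the rack is at (388,181). In the scene view the same things are at: anvil (401,182), clasp (317,204), jar (325,257), slicker (267,212), slab (372,233), rack (253,266).

```bash
cat > h.py <<'E'
import numpy as np,cv2
from scipy.spatial.transform import Rotation as R
np.set_printoptions(precision=4,suppress=True)
def ray(d,uv,s=None):
    K=d["intrinsics"];x=(uv[0]-K[0,2])/K[0,0];y=(uv[1]-K[1,2])/K[1,1]
    if s is None:
        T=d["cam_to_world"];v=np.array([x,y,1.])
    else:
        A=np.eye(4);A[:3,:3]=R.from_rotvec(s["tool_rot"]).as_matrix();A[:3,3]=s["tool_pos"]
        T=A@d["tool_from_camera"];r=np.hypot(x,y);v=np.array([x/r*np.sin(r),y/r*np.sin(r),np.cos(r)]) if r>1e-9 else np.array([0,0,1.])
    v=T[:3,:3]@v
    return T[:3,3],v/np.linalg.norm(v)
def onz(d,uv,z,s=None):
    o,v=ray(d,uv,s);return o+v*(z-o[2])/v[2]
def tri(r1,r2):
    (o1,v1),(o2,v2)=r1,r2
    t=np.linalg.lstsq(np.c_[v1,-v2],o2-o1,rcond=None)[0]
    a,b=o1+v1*t[0],o2+v2*t[1];return (a+b)/2,np.linalg.norm(a-b)
def fg(img):
    h=cv2.cvtColor(img,cv2.COLOR_BGR2HSV)
    return (~((h[...,0]>65)&(h[...,0]<95)&(h[...,1]>70))).astype(np.uint8)*255
def blobs(mask,amin=40):
    c,_=cv2.findContours(mask,cv2.RETR_EXTERNAL,cv2.CHAIN_APPROX_NONE)
    return [k for k in c if cv2.contourArea(k)>amin]
def load(f): return dict(np.load(f))
E
python3 - <<'E'
from h import *
t=load("pics/top0.npz");s=load("pics/scene0.npz")
P={"anvil":((189,228),(401,182),.022),"a2":((150,225),(429,175),.022),"a3":((183,265),(385,169),.022),"clasp":((292,241),(317,204),.015),"jar":((334,149),(325,257),.066),"low":((475,234),(138,263),.036),"slick":((349,243),(267,212),.06),"slab":((274,168),(372,233),.025),"rack":((388,181),(253,266),.03)}
for n,(a,b,z) in P.items():
    out=[]
    for d,p in((t,a),(s,b)):
        m=fg(d["img"]);bl=[c for c in blobs(m) if cv2.pointPolygonTest(c,p,True)>-4]
        c=min(bl,key=cv2.contourArea) if bl else None
        out.append((np.array(cv2.boundingRect(c)),cv2.minAreaRect(c)) if c is not None else None)
    print(n,[o and (o[0],np.round(o[1][0],1)) for o in out])
    if out[0]: print("   top->",onz(t,out[0][1][0],z))
    if n in("slab","rack"):
        print("corners",[onz(t,q,z)[:2] for q in cv2.boxPoints(out[0][1])])
a=t["img"][205:285,130:310];b=s["img"][155:225,300:450]
cv2.imwrite("pics/crop1.png",np.vstack([cv2.resize(a,(720,320),interpolation=2),cv2.resize(b,(720,280),interpolation=2)]))
E
```

```text
anvil [(array([  0,   0, 640, 400]), array([319.5, 199.5])), (array([391, 175,  19,  16]), array([400. , 182.5]))]
   top-> [0.5416 0.0216 0.022 ]
a2 [(array([  0,   0, 640, 400]), array([319.5, 199.5])), (array([422, 170,  13,  11]), array([428., 175.]))]
   top-> [0.5416 0.0216 0.022 ]
a3 [(array([  0,   0, 640, 400]), array([319.5, 199.5])), (array([377, 165,  14,  11]), array([384.3, 168.9]))]
   top-> [0.5416 0.0216 0.022 ]
clasp [(array([  0,   0, 640, 400]), array([319.5, 199.5])), (array([310, 199,  14,  12]), array([316.5, 204.5]))]
   top-> [0.5423 0.0215 0.015 ]
jar [(array([  0,   0, 640, 400]), array([319.5, 199.5])), (array([311, 241,  27,  36]), array([323.8, 258.5]))]
   top-> [0.5374 0.0223 0.066 ]
low [(array([  0,   0, 640, 400]), array([319.5, 199.5])), (array([  0, 239, 281, 161]), array([140., 319.]))]
   top-> [0.5403 0.0218 0.036 ]
slick [(array([  0,   0, 640, 400]), array([319.5, 199.5])), (array([259, 200,  17,  26]), array([266.3, 212.7]))]
   top-> [0.538  0.0222 0.06  ]
slab [(array([  0,   0, 640, 400]), array([319.5, 199.5])), (array([337, 213,  69,  42]), array([371.6, 232.7]))]
   top-> [0.5413 0.0217 0.025 ]
corners [array([1.0762, 0.8961]), array([ 1.107 , -0.8583]), array([ 0.0392, -0.7991]), array([0.0293, 0.8182])]
rack [(array([  0,   0, 640, 400]), array([319.5, 199.5])), (array([220, 241,  66,  48]), array([251.7, 261.8]))]
   top-> [0.5408 0.0218 0.03  ]
corners [array([1.0736, 0.8928]), array([ 1.1043, -0.8548]), array([ 0.0407, -0.7959]), array([0.0308, 0.8152])]
```

View pics/crop1.png

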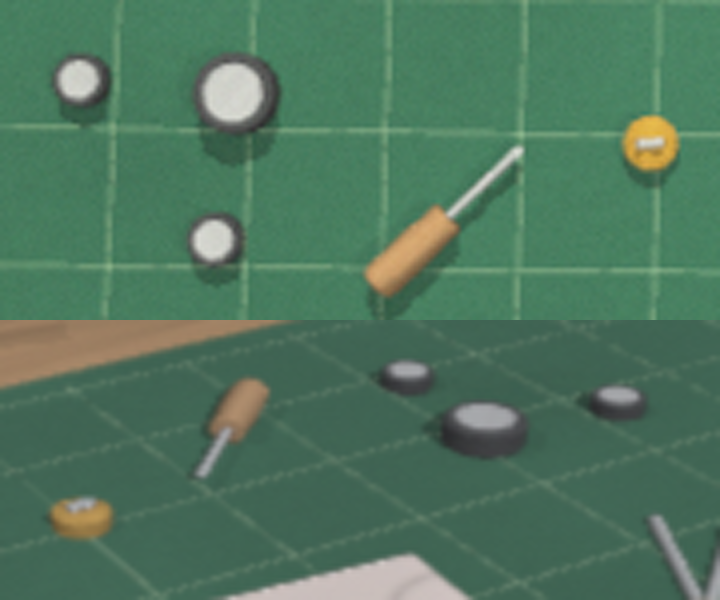

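The crop shows three discs with light tops: the largest at top-view (188,228) and two smaller ones at (150,225) and (183,265). The large one is the anvil. The clasp at (292.5,240) lies with its bar up.

```bash
python3 - <<'E'
from h import *
t=load("pics/top0.npz");s=load("pics/scene0.npz")
print("anvil top",tri(ray(t,(188.3,228.3)),ray(s,(401,179))))
print("clasp top",tri(ray(t,(292.5,240.5)),ray(s,(317,201.5))))
n,l,st,ce=cv2.connectedComponentsWithStats(fg(t["img"]),connectivity=4)
for nm,p,z in(("slab",(274,168),.025),("rack",(388,187),.03),("jar",(334,149),.066),("slick",(349,243),.06),("anvil",(188,228),.022),("clasp",(292,242),.012),("low",(475,234),.036)):
    k=l[p[1],p[0]];m=(l==k).astype(np.uint8);c=max(blobs(m,1),key=cv2.contourArea);r=cv2.minAreaRect(c)
    print(nm,st[k],r, onz(t,r[0],z))
    if nm in("slab","rack"):print([onz(t,q,z)[:2] for q in cv2.boxPoints(r)])
# scene slab corners
n,l,st,ce=cv2.connectedComponentsWithStats(fg(s["img"]),connectivity=4)
E
```

```text
anvil top (array([0.4633, 0.3661, 0.0217]), np.float64(0.004996488019414623))
clasp top (array([0.4341, 0.0935, 0.0159]), np.float64(0.004651132768140419))
slab [ 245  149   57   40 1905] ((273.7425537109375, 168.07424926757812), (54.8265495300293, 35.62232971191406), 5.7105937004089355) [0.6235 0.1436 0.025 ]
[array([0.5825, 0.2194]), array([0.6775, 0.2124]), array([0.6647, 0.0673]), array([0.5698, 0.0754])]
rack [ 361  169   53   26 1080] ((386.74871826171875, 181.5177764892578), (52.722816467285156, 22.442821502685547), 4.085616588592529) [ 0.5905 -0.1552  0.03  ]
[array([ 0.565 , -0.0837]), array([ 0.6246, -0.0878]), array([ 0.6163, -0.2271]), array([ 0.5567, -0.2223])]
jar [324 139  19  23 327] ((333.5000305175781, 150.0), (19.091880798339844, 20.50609588623047), 45.0) [ 0.666  -0.0125  0.066 ]
slick [342 235  15  15 175] ((349.0, 242.0), (14.0, 14.0), 90.0) [ 0.4303 -0.0539  0.06  ]
anvil [178 218  22  21 368] ((188.5, 228.0), (20.0, 21.0), 90.0) [0.4628 0.3634 0.022 ]
clasp [285 233  17  16 183] ((292.1000061035156, 240.30001831054688), (14.758047103881836, 14.758047103881836), 26.56505012512207) [0.4337 0.0926 0.012 ]
low [461 222  26  24 498] ((473.5, 233.5), (25.0, 23.0), 0.0) [ 0.456  -0.3802  0.036 ]
```

```bash
cat > go.py <<'E'
# usage: go.py x y z [yaw of tool y, deg]: total move in tool axes and row units
import sys
from h import *
from station import manip
s=manip.read_state();A=R.from_rotvec(s["tool_rot"]).as_matrix()
t=np.array([float(v) for v in sys.argv[1:4]])
y=np.degrees(np.arctan2(A[1,1],A[0,1]))
yaw=np.radians(float(sys.argv[4]) if len(sys.argv)>4 else y)
Y=np.array([np.cos(yaw),np.sin(yaw),0]);Z=np.array([0,0,-1.])
B=np.c_[np.cross(Y,Z),Y,Z]
print("t",round(s["time"],2),"pos",s["tool_pos"],"yaw",y,"gap",s["finger_gap"],"tilt",A[:2,2])
print("shift units, now axes",A.T@(t-s["tool_pos"])/.075,"final axes",B.T@(t-s["tool_pos"])/.075)
print("turn units",R.from_matrix(A.T@B).as_rotvec()/(np.pi/2))
E
python3 go.py 0.463 0.365 0.15 86
python3 - <<'E'
import sys;sys.path.insert(0,".")
from station import manip
d=manip.get_image("wrist");print(d["intrinsics"],d["tool_from_camera"])
E
```

```text
t 0.1 pos [0.1813 0.5974 0.2256] yaw 73.10662381384932 gap 0.08680081374215756 tilt [-0.0009 -0.0018]
shift units, now axes [-4.4952 -1.8719  1.0096] final axes [-3.9634 -2.8296  1.0075]
turn units [-0.0012 -0.0004 -0.1433]
[[309.70691629   0.         320.64193575]
 [  0.         309.70691629 201.19361386]
 [  0.           0.           1.        ]] [[ 8.49408285e-04 -9.58316990e-01 -2.85705836e-01  7.97255006e-02]
 [ 9.99999259e-01  1.06306397e-03 -5.92723647e-04  1.51658788e-04]
 [ 8.71740721e-04 -2.85705121e-01  9.58317183e-01 -1.57470768e-01]
 [ 0.00000000e+00  0.00000000e+00  0.00000000e+00  1.00000000e+00]]
```

{"api": "play_rows", "payload": {
  "commands": [
    [[0,0,0,0,0,-0.072,1],[0,0,0,0,0,-0.071,1],[-0.66,-0.47,0.16,0,0,0,1],[-0.66,-0.47,0.16,0,0,0,1],[-0.66,-0.47,0.16,0,0,0,1],[-0.66,-0.47,0.17,0,0,0,1],[-0.66,-0.47,0.17,0,0,0,1],[-0.66,-0.47,0.17,0,0,0,1]]
  ],
  "force": 25
}}

```text
time: 1.15
tool_pos: [0.4643, 0.3649, 0.1517]
tool_rot: [-0.11, -3.14, -0.0]
force: [0.0, 1.3, 0.1]
finger_gap: 0.0865
grip_force: 0.0
```

```bash
cat > look.py <<'E'
import sys
from h import *
from station import manip
s=manip.read_state();d=manip.get_image("wrist")
n=sys.argv[1];np.savez(f"pics/{n}.npz",tool_pos=s["tool_pos"],tool_rot=s["tool_rot"],**d)
cv2.imwrite(f"pics/{n}.png",d["img"]);print(s["time"],s["tool_pos"],s["tool_rot"],s["qvel"])
E
python3 look.py w1; python3 go.py 0.463 0.365 0.15 86
```

```text
1.15 [0.4643 0.3649 0.1517] [-0.1103 -3.1396 -0.0002] [-0.7922  0.235  -0.1332  0.0003 -0.1186 -0.786 ]
t 1.2 pos [0.4708 0.3597 0.1502] yaw 85.73436434024265 gap 0.08717718563140565 tilt [ 0.0042 -0.0036]
shift units, now axes [0.1093 0.0626 0.0022] final axes [0.109  0.063  0.0029]
turn units [-0.0021  0.0028 -0.0029]
```

View pics/w1.png

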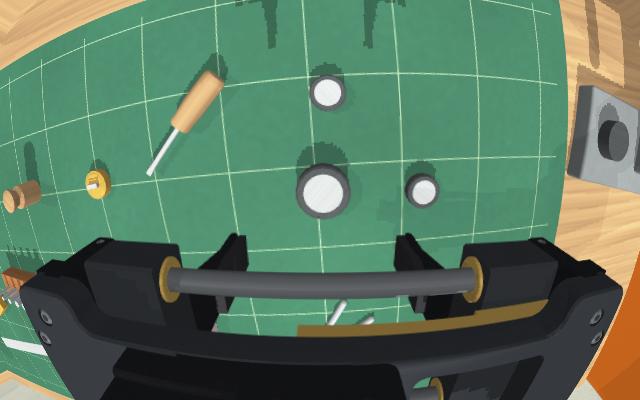

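The wrist picture shows the large anvil at (323,192), with small ones at (327,93) and (422,191), and the clasp at (97,184). The arm was still coasting, so I'll let it settle and measure again.

{"api": "play_rows", "payload": {
  "commands": [
    [[0,0,0,0,0,0,1],[0,0,0,0,0,0,1]]
  ]
}}

```text
time: 1.45
tool_pos: [0.4619, 0.3667, 0.1521]
tool_rot: [-0.109, -3.139, 0.0]
force: [-0.8, -0.8, 0.4]
finger_gap: 0.087
grip_force: 0.0
```

```bash
python3 look.py w2; cat > disc.py <<'E'
# disc.py pic u v z mode: blob at (u,v); centre on plane z, and by crossing with top view ray if tu tv given
import sys
from h import *
n,u,v,z,mode=sys.argv[1],int(sys.argv[2]),int(sys.argv[3]),float(sys.argv[4]),sys.argv[5]
d=load(f"pics/{n}.npz");h=cv2.cvtColor(d["img"],cv2.COLOR_BGR2HSV)
H,S,V=h[...,0],h[...,1],h[...,2]
m={"light":(V>150)&(S<60),"brass":(H>12)&(H<32)&(S>110)&(V>90),"fg":fg(d["img"])>0,"dark":(V<60)}[mode].astype(np.uint8)
m=cv2.morphologyEx(m,cv2.MORPH_CLOSE,np.ones((5,5)))
_,l,st,_=cv2.connectedComponentsWithStats(m,connectivity=4);k=l[v,u]
if k==0: print("no blob");sys.exit()
c=max(blobs((l==k).astype(np.uint8),1),key=cv2.contourArea)
s=d if "tool_pos" in d else None
e=cv2.fitEllipse(c);p=np.array([onz(d,q[0],z,s) for q in c])
(cx,cy),r=cv2.minEnclosingCircle(p[:,:2].astype(np.float32))
print("stat",st[k],"ell",e,"on plane: ell centre",onz(d,e[0],z,s)[:2],"circle",cx,cy,"d",2*r)
if len(sys.argv)>6:
    t=load("pics/top0.npz");print("tri",tri(ray(d,e[0],s),ray(t,(float(sys.argv[6]),float(sys.argv[7])))))
E
python3 disc.py w2 323 192 .022 light 188.3 228.3; python3 disc.py w2 97 184 .012 brass 292.3 240.3;python3 go.py 0.463 0.365 0.15 86
```

```text
1.45 [0.4619 0.3667 0.1521] [-0.1093 -3.1385  0.0002] [ 0.0231 -0.0083  0.0022 -0.0017 -0.0023 -0.0039]
stat [ 301  177   40   38 1208] ell ((320.85711669921875, 195.63548278808594), (37.53530502319336, 39.152435302734375), 93.71125030517578) on plane: ell centre [0.4622 0.3671] circle 0.46266108751296997 0.36714354157447815 d 0.038955725729465485
tri (array([0.463 , 0.3662, 0.0159]), np.float64(0.0022746344384062785))
stat [ 85 171  26  30 523] ell ((97.79196166992188, 184.98031616210938), (23.386262893676758, 28.955595016479492), 168.5970458984375) on plane: ell centre [0.4322 0.1007] circle 0.4326103627681732 0.09927364438772202 d 0.04415833204984665
tri (array([0.4337, 0.0924, 0.003 ]), np.float64(0.00012459694546231693))
t 1.5 pos [0.4617 0.3671 0.1523] yaw 86.07137599670253 gap 0.08723852516474415 tilt [-0.0006  0.0001]
shift units, now axes [-0.0193 -0.0268  0.0309] final axes [-0.0194 -0.0267  0.0309]
turn units [ 0.     -0.0004  0.0008]
```

{"api": "play_rows", "payload": {
  "commands": [
    [[0,0,0.6,0,0,0,1],[0,0,0.6,0,0,0,1],[0,0,0.44,0,0,0,1],[0,0,0,0,0,0,1],[0,0,0,0,0,0,0],[0,0,0,0,0,0,0],[0,0,0,0,0,0,0],[0,0,0,0,0,0,0]]
  ],
  "force": 30
}}

```text
time: 2.5
tool_pos: [0.4634, 0.3664, 0.03]
tool_rot: [0.11, 3.138, 0.001]
force: [-0.5, 0.2, 0.4]
finger_gap: 0.055
grip_force: 0.0
```

{"api": "play_rows", "payload": {
  "commands": [
    [[0,0,0,0,0,0,0],[0,0,0,0,0,0,0],[0,0,-0.4,0,0,0,0],[0,0,-0.8,0,0,0,0],[0,0,-0.5,0,0,0,0]]
  ]
}}

```text
time: 3.12
tool_pos: [0.4638, 0.3666, 0.159]
tool_rot: [0.11, 3.137, 0.002]
force: [0.3, -0.5, 0.0]
finger_gap: 0.0057
grip_force: 0.0
```

```bash
python3 go.py 0.54 0.145 0.155 86
```

```text
t 3.12 pos [0.4638 0.3666 0.159 ] yaw 85.97351657883831 gap 0.005653867792492759 tilt [0.0023 0.0012]
shift units, now axes [-1.2215 -2.8757  0.0526] final axes [-1.2203 -2.8762  0.0538]
turn units [ 0.0009  0.0014 -0.0003]
```

{"api": "play_rows", "payload": {
  "commands": [
    [[0,0,0,0,0,0,1],[0,0,0,0,0,0,1],[0,0,0,0,0,0,1],[0,0,0,0,0,0,1],[0,0,0,0,0,0,1],[0,0,0,0,0,0,1],[0,0,0,0,0,0,1],[0,0,0,0,0,0,1]]
  ]
}}

```text
time: 4.12
tool_pos: [0.463, 0.3662, 0.1567]
tool_rot: [0.11, 3.14, 0.0]
force: [0.2, -0.2, -0.4]
finger_gap: 0.0773
grip_force: 0.0
```

```bash
python3 look.py w3; python3 -c "
import cv2;a=cv2.imread('pics/w3.png')[140:280,180:480];cv2.imwrite('pics/w3c.png',cv2.resize(a,(750,350)))"
```

```text
4.125 [0.463  0.3662 0.1567] [0.1102 3.1396 0.0001] [-0.0002 -0.0022 -0.     -0.002   0.0008 -0.0001]
```

View pics/w3c.png

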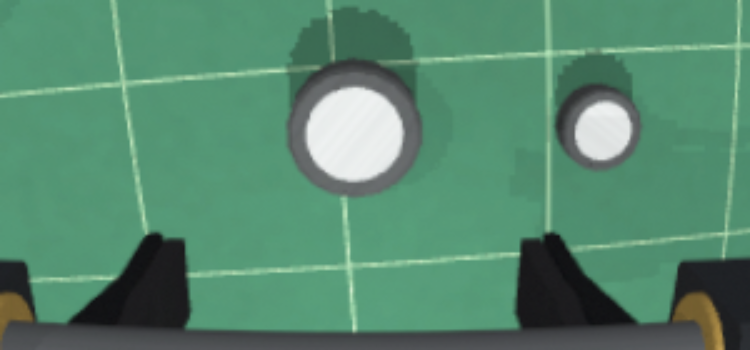

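The anvil at crop (354,128) still stands on the mat between the fingers, so the grip did not hold. I'll check where it is, then close again and watch the gap.

```bash
python3 disc.py w3 322 192 .022 light;python3 disc.py w2 323 192 .022 light; python3 go.py 0.463 0.366 0.0275 86; python3 - <<'E'
from h import *
d=load("pics/w3.npz");m=fg(d["img"])
h=cv2.cvtColor(d["img"],cv2.COLOR_BGR2HSV)
print([tuple(h[193,x]) for x in range(285,365,4)])
for x in (296,348): print(x)
K=d["intrinsics"]
# TCP and tips projected
T=np.linalg.inv(d["tool_from_camera"])
for p in([0,0,.025],[0,0,.13],[0,.043,.02],[0,-.043,.02]):
    q=T@np.r_[p,1];r=np.arctan2(np.hypot(q[0],q[1]),q[2]);a=np.arctan2(q[1],q[0]);print(p,K[0,2]+K[0,0]*r*np.cos(a),K[1,2]+K[0,0]*r*np.sin(a))
E
```

```text
stat [ 302  175   40   38 1179] ell ((321.31591796875, 193.3125457763672), (37.2850227355957, 38.44883346557617), 87.24833679199219) on plane: ell centre [0.4624 0.3672] circle 0.462731271982193 0.36723166704177856 d 0.038961492478847504
stat [ 301  177   40   38 1208] ell ((320.85711669921875, 195.63548278808594), (37.53530502319336, 39.152435302734375), 93.71125030517578) on plane: ell centre [0.4622 0.3671] circle 0.46266108751296997 0.36714354157447815 d 0.038955725729465485
t 4.17 pos [0.463  0.3662 0.1568] yaw 85.97865424983063 gap 0.08073453119576991 tilt [0.0001 0.    ]
shift units, now axes [ 0.0002 -0.003   1.7235] final axes [ 0.     -0.0029  1.7235]
turn units [ 0.      0.0001 -0.0002]
[(np.uint8(75), np.uint8(115), np.uint8(149)), (np.uint8(75), np.uint8(112), np.uint8(148)), (np.uint8(75), np.uint8(115), np.uint8(151)), (np.uint8(96), np.uint8(12), np.uint8(106)), (np.uint8(90), np.uint8(8), np.uint8(121)), (np.uint8(90), np.uint8(3), np.uint8(236)), (np.uint8(83), np.uint8(4), np.uint8(237)), (np.uint8(90), np.uint8(3), np.uint8(240)), (np.uint8(90), np.uint8(3), np.uint8(240)), (np.uint8(83), np.uint8(4), np.uint8(237)), (np.uint8(83), np.uint8(4), np.uint8(236)), (np.uint8(90), np.uint8(3), np.uint8(236)), (np.uint8(80), np.uint8(3), np.uint8(238)), (np.uint8(80), np.uint8(3), np.uint8(239)), (np.uint8(90), np.uint8(8), np.uint8(164)), (np.uint8(102), np.uint8(12), np.uint8(107)), (np.uint8(75), np.uint8(104), np.uint8(132)), (np.uint8(75), np.uint8(115), np.uint8(140)), (np.uint8(76), np.uint8(117), np.uint8(139)), (np.uint8(75), np.uint8(115), np.uint8(146))]
296
348
[0, 0, 0.025] 320.12033762369884 239.0033542993671
[0, 0, 0.13] 320.4004161173317 195.24262079769008
[0, 0.043, 0.02] 387.7044930212116 241.62694550298215
[0, -0.043, 0.02] 252.56336348986065 241.44916766323394
```

{"api": "play_rows", "payload": {
  "commands": [
    [[0,0,0.7,0,0,0,1],[0,0,0.7,0,0,0,1],[0,0,0.31,0,0,0,1],[0,0,0,0,0,0,0],[0,0,0,0,0,0,0],[0,0,0,0,0,0,0],[0,0,0,0,0,0,0],[0,0,0,0,0,0,0]]
  ],
  "force": 45
}}

```text
time: 5.18
tool_pos: [0.4633, 0.3664, 0.0292]
tool_rot: [0.11, 3.139, 0.001]
force: [0.7, 0.3, -0.1]
finger_gap: 0.0453
grip_force: 0.0
```

{"api": "play_rows", "payload": {
  "commands": [
    [[0,0,0,0,0,0,0],[0,0,0,0,0,0,0]]
  ]
}}

```text
time: 5.42
tool_pos: [0.463, 0.3662, 0.0285]
tool_rot: [0.11, 3.14, 0.0]
force: [0.1, -0.6, 0.1]
finger_gap: 0.0246
grip_force: 0.0
```

```bash
python3 - <<'E'
from h import *
from station import manip
w=manip.get_image("wrist")["img"];s=manip.get_image("scene")["img"]
a=cv2.resize(s[120:220,340:460],(480,400),interpolation=2);b=cv2.resize(w[150:290,200:440],(686,400));
cv2.imwrite("pics/c4.png",cv2.resize(np.hstack([a,b]),(800,274)))
E
```

```text
(no output)
```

View pics/c4.png

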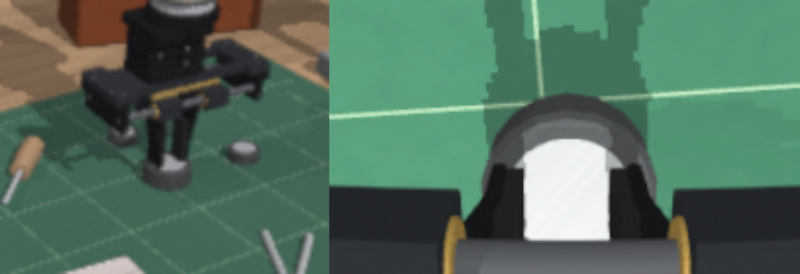

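The fingers are closing over the anvil's light top rather than around its sides, so the tips stand higher than reckoned. I'll open and feel downward in small steps.

{"api": "play_rows", "payload": {
  "commands": [
    [[0,0,0,0,0,0,1],[0,0,0,0,0,0,1],[0,0,0,0,0,0,1],[0,0,0,0,0,0,1],[0,0,0,0,0,0,1],[0,0,0,0,0,0,1],[0,0,0,0,0,0,1]]
  ]
}}

```text
time: 6.4
tool_pos: [0.463, 0.3662, 0.0285]
tool_rot: [0.11, 3.14, 0.0]
force: [-0.5, 0.6, 0.2]
finger_gap: 0.079
grip_force: 0.0
```

{"api": "play_rows", "payload": {
  "commands": [
    [[0,0,0.04,0,0,0,1],[0,0,0.03,0,0,0,1],[0,0,0,0,0,0,1],[0,0,0,0,0,0,1]]
  ]
}}

```text
time: 6.9
tool_pos: [0.463, 0.3662, 0.0231]
tool_rot: [-0.11, -3.14, 0.0]
force: [0.2, -0.2, 0.4]
finger_gap: 0.0868
grip_force: 0.0
```

```bash
python3 - <<'E'
from h import *
from station import manip
s=manip.read_state();print(s["time"],s["tool_pos"],s["force"],s["finger_gap"],s["qvel"])
w=manip.get_image("wrist")["img"];s=manip.get_image("scene")["img"]
a=cv2.resize(s[120:220,340:460],(480,400),interpolation=2);b=cv2.resize(w[150:290,200:440],(686,400));
cv2.imwrite("pics/c5.png",cv2.resize(np.hstack([a,b]),(800,274)))
E
```

```text
6.9 [0.463  0.3662 0.0231] [ 0.1711 -0.2289  0.4356] 0.08682017028833885 [ 0.0005 -0.0009 -0.0023 -0.0004  0.0003 -0.0006]
```

View pics/c5.png

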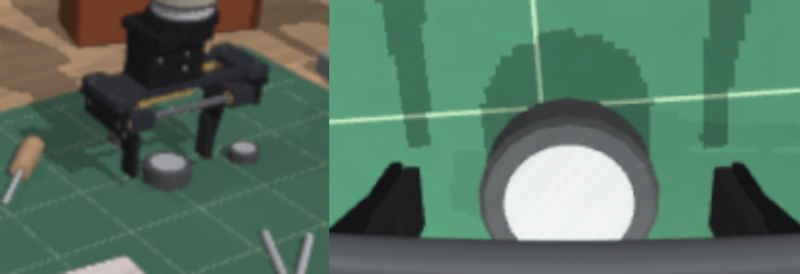

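The tip shadows at crop (420,147) and (715,147) still stand off from the tips, so there is clearance left. I'll keep feeling down to the mat.

{"api": "play_rows", "payload": {
  "commands": [
    [[0,0,0.03,0,0,0,1],[0,0,0.03,0,0,0,1],[0,0,0,0,0,0,1],[0,0,0,0,0,0,1]]
  ]
}}

```text
time: 7.5
tool_pos: [0.463, 0.3662, 0.0186]
tool_rot: [-0.11, -3.14, 0.0]
force: [-0.2, -0.3, -0.6]
finger_gap: 0.0873
grip_force: 0.0
```

{"api": "play_rows", "payload": {
  "commands": [
    [[0,0,0.03,0,0,0,1],[0,0,0,0,0,0,1]]
  ]
}}

```text
time: 7.75
tool_pos: [0.4629, 0.3662, 0.0163]
tool_rot: [-0.11, -3.139, 0.0]
force: [-0.4, -0.4, 0.1]
finger_gap: 0.087
grip_force: 0.0
```

{"api": "play_rows", "payload": {
  "commands": [
    [[0,0,0.03,0,0,0,1],[0,0,0,0,0,0,1]]
  ]
}}

```text
time: 8.0
tool_pos: [0.4629, 0.3661, 0.014]
tool_rot: [-0.11, -3.139, 0.0]
force: [-0.4, 0.3, 0.2]
finger_gap: 0.087
grip_force: 0.0
```

{"api": "play_rows", "payload": {
  "commands": [
    [[0,0,0.03,0,0,0,1],[0,0,0,0,0,0,1]]
  ]
}}

```text
time: 8.25
tool_pos: [0.4628, 0.3662, 0.0117]
tool_rot: [-0.11, -3.139, 0.0]
force: [-0.3, -1.1, -0.2]
finger_gap: 0.0869
grip_force: 0.0
```

{"api": "play_rows", "payload": {
  "commands": [
    [[0,0,0.02,0,0,0,1],[0,0,0,0,0,0,1]]
  ]
}}

```text
time: 8.5
tool_pos: [0.4629, 0.3662, 0.0104]
tool_rot: [-0.11, -3.14, 0.0]
force: [-0.7, -0.3, 0.8]
finger_gap: 0.0872
grip_force: 0.0
```

{"api": "play_rows", "payload": {
  "commands": [
    [[0,0,0.02,0,0,0,1],[0,0,0,0,0,0,1]]
  ]
}}

```text
time: 8.75
tool_pos: [0.4629, 0.3662, 0.0088]
tool_rot: [-0.11, -3.139, 0.0]
force: [0.5, 0.5, -0.4]
finger_gap: 0.0873
grip_force: 0.0
```

{"api": "play_rows", "payload": {
  "commands": [
    [[0,0,0,0,0,0,0],[0,0,0,0,0,0,0],[0,0,0,0,0,0,0],[0,0,0,0,0,0,0],[0,0,0,0,0,0,0],[0,0,0,0,0,0,0],[0,0,0,0,0,0,0]]
  ],
  "force": 30
}}

```text
time: 9.62
tool_pos: [0.463, 0.3663, 0.009]
tool_rot: [0.11, 3.14, 0.0]
force: [-0.2, 0.3, 0.2]
finger_gap: 0.0527
grip_force: 30.0
```

Gripped: gap 52.7 mm at 30 N, with the TCP reading 0.009 while the underside is on the mat. Heights will be taken relative to that reading.

{"api": "play_rows", "payload": {
  "commands": [
    [[0,0,-0.2,0,0,0,0],[0,0,-0.6,0,0,0,0],[0,0,-0.6,0,0,0,0],[0,0,0,0,0,0,0],[0,0,0,0,0,0,0]]
  ]
}}

```text
time: 10.25
tool_pos: [0.4619, 0.3656, 0.1135]
tool_rot: [-0.11, -3.138, 0.002]
force: [-1.0, -1.0, -4.7]
finger_gap: 0.0529
grip_force: 30.0
```

```bash
python3 go.py 0.625 0.144 0.10 85;  python3 - <<'E'
from h import *
s=load("pics/scene0.npz");t=load("pics/top0.npz")
_,l,st,_=cv2.connectedComponentsWithStats(fg(s["img"]),connectivity=4)
c=max(blobs((l==l[233,372]).astype(np.uint8),1),key=cv2.contourArea)
p=cv2.approxPolyDP(c,4,True)[:,0];print(p.tolist())
print([onz(s,q,.025)[:2] for q in p])
_,l,st,_=cv2.connectedComponentsWithStats(fg(t["img"]),connectivity=4)
for q0,z in(((274,168),.025),((388,187),.03)):
    c=max(blobs((l==l[q0[1],q0[0]]).astype(np.uint8),1),key=cv2.contourArea)
    p=cv2.approxPolyDP(c,4,True)[:,0];print(p.tolist(),[(onz(t,q,z)[:2].round(4).tolist(),onz(t,q,0)[:2].round(4).tolist()) for q in p])
E
```

```text
t 10.25 pos [0.4619 0.3656 0.1135] yaw 85.98146420676358 gap 0.052934613661288744 tilt [-0.0018 -0.0011]
shift units, now axes [-2.3766 -2.7945  0.1791] final axes [-2.4238 -2.7536  0.1799]
turn units [-0.0008 -0.0011  0.0109]
[[405, 232], [386, 213], [337, 228], [354, 254], [401, 240]]
[array([0.6796, 0.2108]), array([0.5897, 0.2197]), array([0.5804, 0.0747]), array([0.6858, 0.0577]), array([0.6996, 0.1827])]
[[249, 149], [246, 182], [298, 187], [300, 153]] [([0.6738, 0.2103], [0.6788, 0.2135]), ([0.5854, 0.216], [0.5887, 0.2193]), ([0.5738, 0.0787], [0.5768, 0.0794]), ([0.6648, 0.0747], [0.6696, 0.0754])]
[[361, 172], [362, 191], [412, 193], [411, 173]] [([0.6151, -0.0871], [0.6197, -0.0901]), ([0.5646, -0.0899], [0.568, -0.0929]), ([0.5609, -0.2217], [0.5642, -0.2278]), ([0.614, -0.2195], [0.6186, -0.2256])]
```

{"api": "play_rows", "payload": {
  "commands": [
    [[-0.407,-0.46,0,0,0,0.011,0],[-0.407,-0.46,0,0,0,0,0],[-0.407,-0.46,0,0,0,0,0],[-0.407,-0.46,0,0,0,0,0],[-0.407,-0.46,0,0,0,0,0],[-0.407,-0.46,0,0,0,0,0],[0,0,0,0,0,0,0],[0,0,0,0,0,0,0]]
  ]
}}

```text
time: 11.25
tool_pos: [0.6258, 0.1443, 0.1116]
tool_rot: [-0.139, -3.133, 0.0]
force: [-1.1, -0.2, -4.3]
finger_gap: 0.0527
grip_force: 30.0
```

```bash
python3 look.py w6; python3 go.py 0.626 0.144 0.038 85
```

```text
11.25 [0.6258 0.1443 0.1116] [-0.1386 -3.1327  0.0001] [ 0.026  -0.0148  0.0094  0.0012  0.0009 -0.0006]
t 11.3 pos [0.6257 0.145  0.112 ] yaw 85.00427658476669 gap 0.05287646174599974 tilt [-0.0052  0.0002]
shift units, now axes [-0.0098 -0.0126  0.9868] final axes [-0.0047 -0.0129  0.9869]
turn units [-0.0002 -0.0033  0.    ]
```

View pics/w6.png

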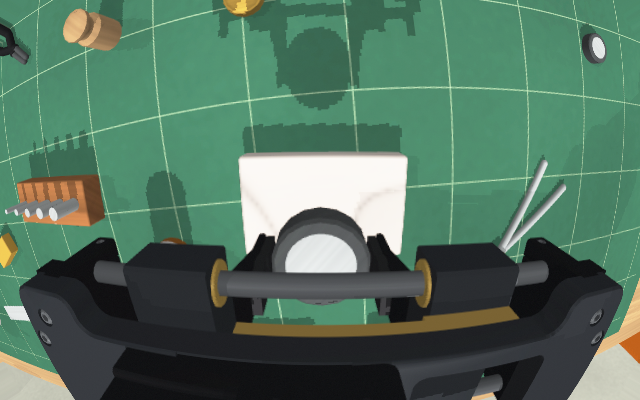

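The wrist view shows the anvil held level at (321,262), the slab's near top edge from (240,155) to (407,155), and the punch block at left (60,200).

```bash
python3 - <<'E'
from h import *
d=load("pics/w6.npz")
h=cv2.cvtColor(d["img"],cv2.COLOR_BGR2HSV)
m=((h[...,1]<45)&(h[...,2]>150)).astype(np.uint8);_,l,st,_=cv2.connectedComponentsWithStats(m)
c=max(blobs((l==l[180,320]).astype(np.uint8),1),key=cv2.contourArea);p=cv2.approxPolyDP(c,5,True)[:,0];print(p.tolist())
a,b=onz(d,(240,156),.025,d),onz(d,(407,156),.025,d);u=(a-b)/np.linalg.norm(a-b)
n=np.array([u[1],-u[0],0]); n=n if n[0]>0 else -n
print(a,b,np.linalg.norm(a-b),"centre",(a+b)/2+.045*n,np.degrees(np.arctan2(u[1],u[0])))
for z in(.1246,.145):print(z,onz(d,(321,262),z,d))
for uv in((272,255),(371,255)):print(onz(d,uv,.12,d))
E
```

```text
[[239, 157], [246, 253], [259, 233], [274, 235], [276, 242], [291, 216], [319, 206], [350, 216], [366, 241], [382, 233], [390, 249], [400, 252], [406, 156]]
[0.5746 0.0833 0.025 ] [0.5864 0.2186 0.025 ] 0.13587476237286164 centre [0.6253 0.1471 0.025 ] -94.952085768477
0.1246 [0.6226 0.1451 0.1246]
0.145 [0.6121 0.1461 0.145 ]
[0.6188 0.1189 0.12  ]
[0.6234 0.1722 0.12  ]
```

{"api": "play_rows", "payload": {
  "commands": [
    [[0,0.01,0.4,0,0,0,0],[0,0,0.4,0,0,0,0],[0,0,0.18,0,0,0,0],[0,0,0,0,0,0,0],[0,0,0,0,0,0,0]]
  ]
}}

```text
time: 11.92
tool_pos: [0.6289, 0.1457, 0.0415]
tool_rot: [0.136, 3.137, 0.0]
force: [0.3, 0.3, -3.4]
finger_gap: 0.0531
grip_force: 30.0
```

{"api": "play_rows", "payload": {
  "commands": [
    [[0,0,0.02,0,0,0,0],[0,0,0,0,0,0,0],[0,0,0,0,0,0,0]]
  ]
}}

```text
time: 12.3
tool_pos: [0.6283, 0.1452, 0.0394]
tool_rot: [0.137, 3.138, 0.0]
force: [0.2, -0.1, -3.4]
finger_gap: 0.0528
grip_force: 30.0
```

{"api": "play_rows", "payload": {
  "commands": [
    [[0,0,0.02,0,0,0,0],[0,0,0,0,0,0,0],[0,0,0,0,0,0,0]]
  ]
}}

```text
time: 12.68
tool_pos: [0.628, 0.1452, 0.0373]
tool_rot: [-0.137, -3.138, 0.0]
force: [0.6, -0.7, -3.5]
finger_gap: 0.0529
grip_force: 30.0
```

{"api": "play_rows", "payload": {
  "commands": [
    [[0.03,0,0.02,0,0,0,0],[0,0,0,0,0,0,0],[0,0,0,0,0,0,0]]
  ]
}}

```text
time: 13.05
tool_pos: [0.6258, 0.1455, 0.0359]
tool_rot: [0.137, 3.139, -0.0]
force: [-0.4, -0.0, -4.0]
finger_gap: 0.0531
grip_force: 30.0
```

{"api": "play_rows", "payload": {
  "commands": [
    [[0,0,0.02,0,0,0,0],[0,0,0,0,0,0,0],[0,0,0,0,0,0,0]]
  ]
}}

```text
time: 13.42
tool_pos: [0.6258, 0.1454, 0.0344]
tool_rot: [-0.137, -3.139, -0.0]
force: [0.5, 0.1, -4.0]
finger_gap: 0.0532
grip_force: 30.0
```

{"api": "play_rows", "payload": {
  "commands": [
    [[0,0,0.015,0,0,0,0],[0,0,0,0,0,0,0],[0,0,0,0,0,0,0]]
  ]
}}

```text
time: 13.8
tool_pos: [0.626, 0.1455, 0.034]
tool_rot: [0.137, 3.138, 0.0]
force: [-0.8, -0.1, 3.1]
finger_gap: 0.0526
grip_force: 30.0
```

{"api": "play_rows", "payload": {
  "commands": [
    [[0,0,0,0,0,0,1],[0,0,0,0,0,0,1],[0,0,0,0,0,0,1],[0,0,-0.05,0,0,0,1],[0,0,-0.3,0,0,0,1],[0,0,-0.6,0,0,0,1],[0,0,-0.25,0,0,0,1],[0,0,0,0,0,0,1]]
  ]
}}

```text
time: 14.8
tool_pos: [0.6269, 0.1455, 0.1248]
tool_rot: [0.137, 3.135, 0.001]
force: [-0.5, 0.5, 0.1]
finger_gap: 0.0868
grip_force: 0.0
```

```bash
python3 go.py 0.434 0.093 0.125 85
```

```text
t 14.8 pos [0.6269 0.1455 0.1248] yaw 84.9883477633662 gap 0.086785048621668 tilt [0.0036 0.0002]
shift units, now axes [ 2.5009 -0.9225 -0.0117] final axes [ 2.5012 -0.922  -0.0021]
turn units [ 0.0004  0.0023 -0.0001]
```

{"api": "play_rows", "payload": {
  "commands": [
    [[0.625,-0.23,0,0,0,0,1],[0.625,-0.23,0,0,0,0,1],[0.625,-0.23,0,0,0,0,1],[0.625,-0.23,0,0,0,0,1],[0,0,0,0,0,0,1],[0,0,0,0,0,0,1],[0,0,0,0,0,0,1]]
  ]
}}

```text
time: 15.68
tool_pos: [0.4346, 0.0931, 0.123]
tool_rot: [0.137, 3.137, -0.0]
force: [-0.3, 0.2, 0.3]
finger_gap: 0.0872
grip_force: 0.0
```

```bash
python3 look.py w7; python3 - <<'E'
from h import *
d=load("pics/w7.npz");h=cv2.cvtColor(d["img"],cv2.COLOR_BGR2HSV)
m=((h[...,0]>12)&(h[...,0]<32)&(h[...,1]>110)&(h[...,2]>90)).astype(np.uint8)
m=cv2.morphologyEx(m,cv2.MORPH_CLOSE,np.ones((9,9)))
for c in blobs(m,150): print(cv2.boundingRect(c),cv2.contourArea(c),onz(d,cv2.minAreaRect(c)[0],.012,d))
E
python3 go.py 0.434 0.093 0.009 85
```

```text
15.675 [0.4346 0.0931 0.123 ] [ 0.1371  3.1373 -0.    ] [ 0.0023 -0.0019  0.0013 -0.0006  0.004  -0.    ]
(624, 366, 16, 20) 165.0 [0.9783 0.8609 0.012 ]
(297, 257, 251, 80) 3149.5 [0.5543 0.1899 0.012 ]
(159, 257, 22, 45) 447.5 [ 0.5098 -0.0806  0.012 ]
(0, 220, 25, 40) 309.0 [ 0.4532 -0.3658  0.012 ]
(137, 201, 47, 30) 322.5 [ 0.4335 -0.0683  0.012 ]
(302, 178, 39, 40) 1164.0 [0.4317 0.0939 0.012 ]
(455, 85, 48, 49) 262.5 [0.3563 0.245  0.012 ]
(0, 19, 57, 32) 462.5 [ 0.1905 -0.2477  0.012 ]
(589, 0, 51, 22) 610.5 [0.2173 0.4829 0.012 ]
t 15.72 pos [0.4345 0.0932 0.1231] yaw 85.00467800147958 gap 0.08686963111456268 tilt [ 0.0012 -0.    ]
shift units, now axes [ 0.0089 -0.0029  1.521 ] final axes [ 0.007  -0.0028  1.521 ]
turn units [0.     0.0008 0.0001]
```

{"api": "play_rows", "payload": {
  "commands": [
    [[0.022,0,0.5,0,0,0,1],[0,0,0.5,0,0,0,1],[0,0,0.52,0,0,0,1],[0,0,0,0,0,0,1],[0,0,0,0,0,0,1]]
  ]
}}

```text
time: 16.35
tool_pos: [0.4318, 0.0933, 0.0098]
tool_rot: [0.137, 3.138, -0.0]
force: [-0.5, 0.5, 0.8]
finger_gap: 0.0871
grip_force: 0.0
```

{"api": "play_rows", "payload": {
  "commands": [
    [[0,0,0.02,0,0,0,1],[0,0,0,0,0,0,1],[0,0,0,0,0,0,1]]
  ]
}}

```text
time: 16.73
tool_pos: [0.4317, 0.0932, 0.0085]
tool_rot: [0.137, 3.137, -0.0]
force: [0.6, -0.3, -0.5]
finger_gap: 0.0874
grip_force: 0.0
```

{"api": "play_rows", "payload": {
  "commands": [
    [[0,0,0.02,0,0,0,1],[0,0,0,0,0,0,1],[0,0,0,0,0,0,1]]
  ]
}}

```text
time: 17.1
tool_pos: [0.4313, 0.0932, 0.0063]
tool_rot: [-0.137, -3.138, 0.0]
force: [-0.6, 0.7, 0.4]
finger_gap: 0.0871
grip_force: 0.0
```

{"api": "play_rows", "payload": {
  "commands": [
    [[-0.02,0,0,0,0,0,0],[0,0,0,0,0,0,0],[0,0,0,0,0,0,0],[0,0,0,0,0,0,0],[0,0,0,0,0,0,0],[0,0,0,0,0,0,0],[0,0,0,0,0,0,0],[0,0,0,0,0,0,0]]
  ],
  "force": 15
}}

```text
time: 18.1
tool_pos: [0.4328, 0.0931, 0.0063]
tool_rot: [-0.137, -3.139, 0.0]
force: [0.3, -0.5, 0.5]
finger_gap: 0.0355
grip_force: 15.0
```

{"api": "play_rows", "payload": {
  "commands": [
    [[0,0,-0.2,0,0,0,0],[0,0,-0.6,0,0,0,0],[0,0,-0.8,0,0,0,0],[0,0,0,0,0,0,0],[0,0,0,0,0,0,0]]
  ]
}}

```text
time: 18.73
tool_pos: [0.4324, 0.0931, 0.1262]
tool_rot: [-0.137, -3.138, 0.0]
force: [-0.3, -0.1, -1.6]
finger_gap: 0.0354
grip_force: 15.0
```

```bash
python3 look.py w8; python3 - <<'E'
from h import *
from station import manip
d=manip.get_image("top");np.savez("pics/top1.npz",**d)
a=cv2.resize(d["img"][140:200,235:315],(400,300),interpolation=2)
w=cv2.imread("pics/w8.png");b=cv2.resize(w[150:300,220:420],(400,300))
cv2.imwrite("pics/c9.png",np.hstack([a,b]))
E
python3 go.py 0.626 0.1455 0.12 85
```

```text
18.725 [0.4324 0.0931 0.1262] [-0.1373 -3.1384  0.    ] [-0.0009  0.0371  0.0133 -0.0002  0.0027  0.0016]
t 18.82 pos [0.4316 0.0931 0.1251] yaw 84.9857675881715 gap 0.03513722743831733 tilt [-0.0033  0.0001]
shift units, now axes [-2.5209  0.9226  0.0598] final axes [-2.5209  0.922   0.0683]
turn units [-0.0001 -0.0021 -0.0002]
```

View pics/c9.png

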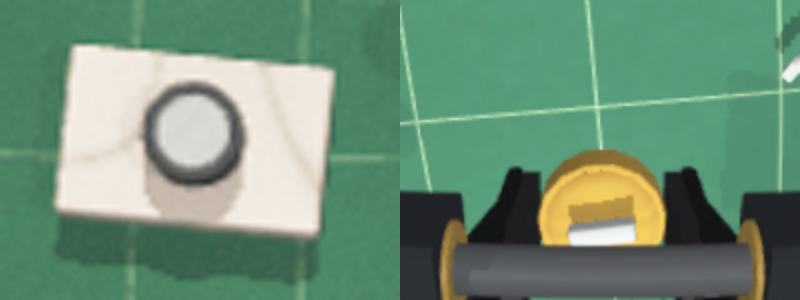

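The anvil sits at crop (193,133) on the slab, whose corners are (72,45), (332,70), (318,236) and (58,212). The clasp is held square with its bar up.

```bash
python3 - <<'E'
from h import *
d=load("pics/top1.npz")
f=lambda p:(235+(p[0]+.5)/5-.5,140+(p[1]+.5)/5-.5)
c=[onz(d,f(p),.025) for p in((72,45),(332,70),(318,231),(58,208))]
print("slab",np.mean(c,0),[np.linalg.norm(c[i]-c[i-1]) for i in range(4)])
print("anvil",onz(d,f((192,132)),.047), onz(d,f((193,134)),.036))
E
```

```text
slab [0.6257 0.144  0.025 ] [np.float64(0.08752361181962813), np.float64(0.13871125345526453), np.float64(0.08648646876745769), np.float64(0.13767562759340293)]
anvil [0.6254 0.144  0.047 ] [0.6261 0.1443 0.036 ]
```

{"api": "play_rows", "payload": {
  "commands": [
    [[-0.63,0.23,0,0,0,0,0],[-0.63,0.23,0,0,0,0,0],[-0.63,0.23,0,0,0,0,0],[-0.63,0.23,0,0,0,0,0],[0,0,0,0,0,0,0],[0,0,0.4,0,0,0,0],[0,0,0.4,0,0,0,0],[0,0,0,0,0,0,0]]
  ]
}}

```text
time: 19.82
tool_pos: [0.6225, 0.1449, 0.0621]
tool_rot: [-0.137, -3.128, 0.002]
force: [0.4, 0.4, -0.1]
finger_gap: 0.0356
grip_force: 15.0
```

{"api": "play_rows", "payload": {
  "commands": [
    [[0,0,0,0,0,0,0],[0,0,0,0,0,0,0]]
  ]
}}

```text
time: 20.08
tool_pos: [0.6279, 0.1453, 0.0675]
tool_rot: [0.137, 3.137, 0.0]
force: [-0.1, 1.2, -0.8]
finger_gap: 0.0353
grip_force: 15.0
```

```bash
python3 go.py 0.626 0.1455 0.0543 85
```

```text
t 20.07 pos [0.6279 0.1453 0.0675] yaw 84.98670627990973 gap 0.03533384019442263 tilt [0.002  0.0001]
shift units, now axes [0.0252 0.0004 0.1763] final axes [0.0248 0.0004 0.1764]
turn units [ 0.0002  0.0013 -0.0001]
```

{"api": "play_rows", "payload": {
  "commands": [
    [[0.02,0,0.1,0,0,0,0],[0,0,0.06,0,0,0,0],[0,0,0,0,0,0,0],[0,0,0,0,0,0,0]]
  ]
}}

```text
time: 20.58
tool_pos: [0.6257, 0.1455, 0.0543]
tool_rot: [0.137, 3.139, 0.0]
force: [-0.2, -0.5, -0.6]
finger_gap: 0.0353
grip_force: 15.0
```

{"api": "play_rows", "payload": {
  "commands": [
    [[0,0,0.015,0,0,0,0],[0,0,0,0,0,0,0],[0,0,0,0,0,0,0]]
  ]
}}

```text
time: 20.95
tool_pos: [0.6259, 0.1455, 0.0534]
tool_rot: [0.137, 3.138, 0.0]
force: [0.1, 0.3, 0.2]
finger_gap: 0.0351
grip_force: 15.0
```

{"api": "play_rows", "payload": {
  "commands": [
    [[0.01,0,0.013,0,0,0,0],[0,0,0,0,0,0,0],[0,0,0,0,0,0,0]]
  ]
}}

```text
time: 21.32
tool_pos: [0.6259, 0.1455, 0.0533]
tool_rot: [0.137, 3.136, 0.0]
force: [0.2, 0.3, 6.6]
finger_gap: 0.035
grip_force: 15.0
```

{"api": "play_rows", "payload": {
  "commands": [
    [[0,0,-0.01,0,0,0,1],[0,0,0,0,0,0,1],[0,0,0,0,0,0,1],[0,0,0,0,0,0,1],[0,0,-0.2,0,0,0,1],[0,0,-0.6,0,0,0,1],[0,0,-0.5,0,0,0,1],[0,0,0,0,0,0,1]]
  ]
}}

```text
time: 22.32
tool_pos: [0.6278, 0.1458, 0.1553]
tool_rot: [0.137, 3.129, 0.001]
force: [-0.1, -0.0, 0.3]
finger_gap: 0.0871
grip_force: 0.0
```

```bash
python3 look.py w10; python3 go.py 0.666 -0.012 0.15 87
```

```text
22.325 [0.6278 0.1458 0.1553] [0.1366 3.1293 0.0014] [-0.0012  0.0517  0.0551 -0.0001 -0.0158  0.0009]
t 22.38 pos [0.6261 0.1457 0.153 ] yaw 84.99507919801671 gap 0.0869028722597017 tilt [0.0046 0.0003]
shift units, now axes [-0.713  -2.0478  0.0424] final axes [-0.6411 -2.0714  0.0405]
turn units [ 0.0004  0.0029 -0.0223]
```

{"api": "play_rows", "payload": {
  "commands": [
    [[-0.214,-0.69,0,0,0,-0.022,1],[-0.214,-0.69,0,0,0,0,1],[-0.214,-0.69,0,0,0,0,1],[0,0,0,0,0,0,1],[0,0,0,0,0,0,1],[0,0,0,0,0,0,1]]
  ]
}}

```text
time: 23.12
tool_pos: [0.662, -0.0108, 0.1498]
tool_rot: [-0.08, -3.139, -0.001]
force: [-0.1, -0.6, 0.6]
finger_gap: 0.0871
grip_force: 0.0
```

```bash
python3 look.py w11; python3 go.py 0.666 -0.012 0.15 87; python3 - <<'E'
from h import *
from station import manip
d=manip.get_image("scene");np.savez("pics/scene1.npz",**d)
w=cv2.imread("pics/w11.png");w=cv2.resize(w,(800,500))
a=cv2.resize(d["img"][200:260,330:420],(150,100))
w[400:,:150]=a
cv2.imwrite("pics/c11.png",w)
E
```

```text
23.125 [ 0.662  -0.0108  0.1498] [-0.0804 -3.1386 -0.0011] [ 0.0077 -0.0062 -0.0064 -0.002  -0.0024 -0.0005]
t 23.18 pos [ 0.6622 -0.0108  0.15  ] yaw 87.08091469552006 gap 0.08703992757383412 tilt [-0.0014  0.0005]
shift units, now axes [-0.0511 -0.0138  0.0005] final axes [-0.0511 -0.0138  0.0006]
turn units [ 0.0003 -0.0009  0.0009]
```

View pics/c11.png

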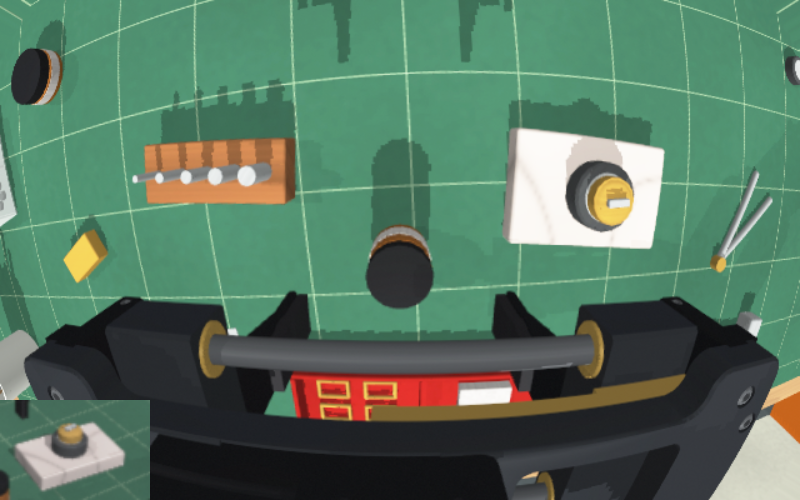

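This view shows the slab (515,128)-(652,247) with the clasp on the anvil at (612,200), the punch block (145,146)-(295,203), the jar lid at (400,272) between the open fingers, and the low jar at (35,76).

```bash
python3 - <<'E'
from h import *
d=load("pics/w11.npz");im=d["img"];h=cv2.cvtColor(im,cv2.COLOR_BGR2HSV)
f=lambda p:((p[0]+.5)/1.25-.5,(p[1]+.5)/1.25-.5)
S=[onz(d,f(p),.025,d) for p in((515,130),(663,150),(652,247),(511,241))];print("slab",np.mean(S,0),[np.linalg.norm(S[i]-S[i-1]) for i in range(4)])
Rk=[onz(d,f(p),.03,d) for p in((147,147),(290,140),(286,202),(147,203))];print("rack",np.mean(Rk,0),[np.linalg.norm(Rk[i]-Rk[i-1]) for i in range(4)],np.round(Rk,4))
m=(h[...,2]<55).astype(np.uint8);_,l,st,_=cv2.connectedComponentsWithStats(m);k=l[217,320];print(st[k])
c=max(blobs((l==k).astype(np.uint8),1),key=cv2.contourArea);e=cv2.fitEllipse(c);print(e,onz(d,e[0],.066,d))
print("tri",tri(ray(d,e[0],d),ray(load("pics/top0.npz"),(334,149))))
for n,z,p in(("anvil",.047,(600,196)),("clasp",.059,(611,200))):print(n,onz(d,f(p),z,d))
E
```

```text
slab [0.6248 0.1452 0.025 ] [np.float64(0.08506099769824264), np.float64(0.138435844438045), np.float64(0.08575097752174553), np.float64(0.13695209103383332)]
rack [ 0.5934 -0.1548  0.03  ] [np.float64(0.047408579319799235), np.float64(0.12904540623887656), np.float64(0.0462187462668858), np.float64(0.12917798573245012)] [[ 0.5643 -0.2153  0.03  ]
 [ 0.5763 -0.0868  0.03  ]
 [ 0.6219 -0.0942  0.03  ]
 [ 0.6111 -0.223   0.03  ]]
[ 294  193   52   53 2198]
((319.3477478027344, 219.2955780029297), (51.62690734863281, 52.352420806884766), 0.8935995101928711) [ 0.6696 -0.0119  0.066 ]
tri (array([ 0.6668, -0.0126,  0.0742]), np.float64(0.0016630722702332592))
anvil [0.6241 0.1393 0.047 ]
clasp [0.6252 0.1422 0.059 ]
```

{"api": "play_rows", "payload": {
  "commands": [
    [[-0.075,-0.015,0.3,0,0,0,1],[0,0,0.5,0,0,0,1],[0,0,0.5,0,0,0,1],[0,0,0.36,0,0,0,1],[0,0,0,0,0,0,1],[0,0,0,0,0,0,1]]
  ]
}}

```text
time: 23.98
tool_pos: [0.6691, -0.0137, 0.0261]
tool_rot: [0.082, 3.14, -0.0]
force: [1.2, -1.4, -0.1]
finger_gap: 0.0869
grip_force: 0.0
```

{"api": "play_rows", "payload": {
  "commands": [
    [[0,0,0,0,0,0,0],[0,0,0,0,0,0,0],[0,0,0,0,0,0,0],[0,0,0,0,0,0,0],[0,0,0,0,0,0,0],[0,0,0,0,0,0,0],[0,0,0,0,0,0,0]]
  ],
  "force": 15
}}

```text
time: 24.85
tool_pos: [0.6686, -0.0138, 0.0261]
tool_rot: [0.083, 3.14, 0.0]
force: [0.3, 1.1, 1.3]
finger_gap: 0.0455
grip_force: 15.0
```

```bash
python3 go.py 0.6085 -0.005 0.06 87
```

```text
t 24.85 pos [ 0.6686 -0.0138  0.0261] yaw 86.96620793886451 gap 0.04547124788938278 tilt [0.0001 0.0002]
shift units, now axes [ 0.8058  0.0743 -0.4519] final axes [ 0.8058  0.0746 -0.4518]
turn units [ 0.0001  0.     -0.0004]
```

{"api": "play_rows", "payload": {
  "commands": [
    [[0,0,-0.15,0,0,0,0],[0,0,-0.2,0,0,0,0],[0.4,0.06,0,0,0,0,0],[0.395,0.055,0,0,0,0,0],[0,0,0.15,0,0,0,0],[0,0,0.15,0,0,0,0],[0,0,0,0,0,0,0],[0,0,0,0,0,0,0]]
  ]
}}

```text
time: 25.85
tool_pos: [0.6103, -0.0024, 0.0296]
tool_rot: [0.083, 3.14, -0.0]
force: [-0.3, 1.0, -1.3]
finger_gap: 0.0456
grip_force: 15.0
```

```bash
python3 go.py 0.609 -0.005 0.0261 87
```

```text
t 25.85 pos [ 0.6103 -0.0024  0.0296] yaw 86.95987599146345 gap 0.045624376341924844 tilt [ 0.0007 -0.0002]
shift units, now axes [ 0.0158 -0.0354  0.0461] final axes [ 0.0158 -0.0354  0.0461]
turn units [-0.0001  0.0005 -0.0004]
```

{"api": "play_rows", "payload": {
  "commands": [
    [[0.015,-0.035,0.02,0,0,0,0],[0,0,0,0,0,0,0],[0,0,0.015,0,0,0,0],[0,0,0,0,0,0,0],[0,0,0,0,0,0,0]]
  ]
}}

```text
time: 26.48
tool_pos: [0.6082, -0.0047, 0.0271]
tool_rot: [0.083, 3.14, -0.0]
force: [-0.9, 0.0, -2.1]
finger_gap: 0.0456
grip_force: 15.0
```

{"api": "play_rows", "payload": {
  "commands": [
    [[0,0,0.013,0,0,0,0],[0,0,0,0,0,0,0],[0,0,0,0,0,0,0]]
  ]
}}

```text
time: 26.85
tool_pos: [0.6082, -0.0047, 0.0261]
tool_rot: [0.083, 3.14, -0.0]
force: [0.3, -0.3, -1.3]
finger_gap: 0.0455
grip_force: 15.0
```

{"api": "play_rows", "payload": {
  "commands": [
    [[0,0,0.01,0,0,0,0],[0,0,0,0,0,0,0],[0,0,0,0,0,0,0]]
  ]
}}

```text
time: 27.22
tool_pos: [0.6082, -0.0047, 0.0261]
tool_rot: [0.083, 3.14, -0.0]
force: [-1.9, 0.1, 5.9]
finger_gap: 0.0456
grip_force: 15.0
```

{"api": "play_rows", "payload": {
  "commands": [
    [[0,0,-0.01,0,0,0,1],[0,0,0,0,0,0,1],[0,0,0,0,0,0,1],[0,0,0,0,0,0,1],[0,0,-0.2,0,0,0,1],[0,0,-0.7,0,0,0,1],[0,0,-0.8,0,0,0,1],[0,0,0,0,0,0,1]]
  ]
}}

```text
time: 28.22
tool_pos: [0.6123, -0.0053, 0.1602]
tool_rot: [0.082, 3.127, -0.003]
force: [0.5, -0.4, -1.3]
finger_gap: 0.0868
grip_force: 0.0
```

```bash
python3 go.py 0.43 -0.054 0.15 86
```

```text
t 28.23 pos [ 0.6123 -0.0053  0.1602] yaw 86.98326969439023 gap 0.08675145911466947 tilt [ 0.013  -0.0025]
shift units, now axes [ 2.3947 -0.7756  0.1056] final axes [ 2.3794 -0.8168  0.1356]
turn units [-0.0011  0.0084  0.0109]
```

{"api": "play_rows", "payload": {
  "commands": [
    [[0.59,-0.205,0,0,0,0.011,1],[0.59,-0.205,0,0,0,0,1],[0.59,-0.205,0,0,0,0,1],[0.59,-0.205,0,0,0,0,1],[0,0,0,0,0,0,1],[0,0,0,0,0,0,1],[0,0,0,0,0,0,1]]
  ]
}}

```text
time: 29.1
tool_pos: [0.429, -0.0547, 0.1538]
tool_rot: [0.109, 3.138, -0.001]
force: [-0.1, -0.0, 0.0]
finger_gap: 0.0869
grip_force: 0.0
```

```bash
python3 look.py w12; python3 - <<'E'
from h import *
d=load("pics/w12.npz");h=cv2.cvtColor(d["img"],cv2.COLOR_BGR2HSV)
m=((h[...,0]>5)&(h[...,0]<32)&(h[...,1]>70)&(h[...,2]>70)).astype(np.uint8)
for c in blobs(m,300): print(cv2.boundingRect(c),cv2.contourArea(c),onz(d,cv2.minAreaRect(c)[0],.045,d))
cv2.imwrite("pics/c12.png",cv2.resize(d["img"][130:290,220:420],(600,480)))
E
```

```text
29.1 [ 0.429  -0.0547  0.1538] [ 0.1093  3.138  -0.0008] [ 0.0035  0.0019  0.0016 -0.0015  0.0026 -0.001 ]
(569, 324, 71, 73) 804.0 [0.884  0.5931 0.045 ]
(0, 308, 65, 92) 2706.0 [ 0.7271 -0.7069  0.045 ]
(211, 299, 337, 38) 5232.0 [ 0.5658 -0.0003  0.045 ]
(461, 256, 23, 47) 477.5 [0.5285 0.1044 0.045 ]
(159, 256, 22, 47) 485.0 [ 0.5061 -0.2256  0.045 ]
(303, 175, 36, 49) 1371.0 [ 0.4268 -0.0544  0.045 ]
(547, 101, 39, 47) 855.5 [0.36   0.2154 0.045 ]
(454, 0, 186, 49) 3526.0 [0.2542 0.1915 0.045 ]
(0, 0, 280, 92) 9611.5 [ 0.2133 -0.2322  0.045 ]
```

View pics/c12.png

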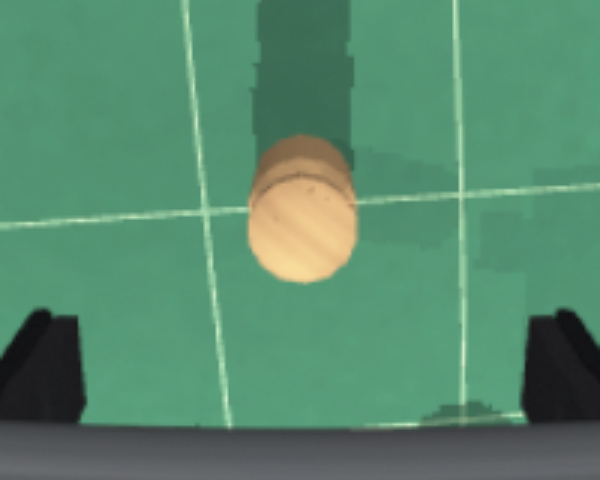

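The slicker's knob is at crop (303,228), that is image (321,206), centred between the fingers.

```bash
python3 - <<'E'
from h import *
d=load("pics/w12.npz")
print(onz(d,(320.8,205.8),.052,d), tri(ray(d,(320.8,205.8),d),ray(load("pics/top0.npz"),(349,242))))
E
python3 go.py 0.43 -0.054 0.02 86
```

```text
[ 0.431  -0.0544  0.052 ] (array([ 0.4304, -0.0544,  0.0541]), np.float64(7.025831689280252e-05))
t 29.15 pos [ 0.4289 -0.0546  0.1537] yaw 86.0209083054013 gap 0.08672376043226804 tilt [ 0.0013 -0.0005]
shift units, now axes [-0.0119  0.0091  1.7821] final axes [-0.0143  0.0084  1.7821]
turn units [-0.0002  0.0008  0.0002]
```

{"api": "play_rows", "payload": {
  "commands": [
    [[-0.035,0,0.4,0,0,0,1],[0,0,0.6,0,0,0,1],[0,0,0.6,0,0,0,1],[0,0,0.2,0,0,0,1],[0,0,0,0,0,0,1],[0,0,0,0,0,0,1]]
  ]
}}

```text
time: 29.9
tool_pos: [0.431, -0.0547, 0.0189]
tool_rot: [0.109, 3.139, -0.001]
force: [0.1, -0.5, -0.3]
finger_gap: 0.087
grip_force: 0.0
```

{"api": "play_rows", "payload": {
  "commands": [
    [[0,0,0,0,0,0,0],[0,0,0,0,0,0,0],[0,0,0,0,0,0,0],[0,0,0,0,0,0,0],[0,0,0,0,0,0,0],[0,0,0,0,0,0,0],[0,0,0,0,0,0,0],[0,0,0,0,0,0,0]]
  ],
  "force": 12
}}

```text
time: 30.9
tool_pos: [0.4301, -0.0546, 0.0186]
tool_rot: [-0.11, -3.14, -0.0]
force: [-0.7, -0.2, 1.2]
finger_gap: 0.0335
grip_force: 12.0
```

{"api": "play_rows", "payload": {
  "commands": [
    [[0,0,-0.3,0,0,0,0],[0,0,-0.7,0,0,0,0],[0,0,-0.5,0,0,0,0],[0,0,0,0,0,0,0],[0,0,0,0,0,0,0]]
  ]
}}

```text
time: 31.52
tool_pos: [0.4296, -0.0544, 0.1307]
tool_rot: [-0.11, -3.139, -0.001]
force: [-1.0, 0.2, -0.4]
finger_gap: 0.0336
grip_force: 12.0
```

```bash
python3 go.py 0.653 -0.159 0.13 86
```

```text
t 31.52 pos [ 0.4296 -0.0544  0.1307] yaw 85.97702343899081 gap 0.033619694015108746 tilt [-0.0009  0.0004]
shift units, now axes [-3.0696 -1.1826  0.0058] final axes [-3.0692 -1.1838  0.009 ]
turn units [ 0.0002 -0.0006 -0.0003]
```

{"api": "play_rows", "payload": {
  "commands": [
    [[-0.61,-0.236,0,0,0,0,0],[-0.61,-0.236,0,0,0,0,0],[-0.61,-0.236,0,0,0,0,0],[-0.61,-0.236,0,0,0,0,0],[-0.61,-0.236,0,0,0,0,0],[0,0,0,0,0,0,0],[0,0,0,0,0,0,0],[0,0,0,0,0,0,0]]
  ]
}}

```text
time: 32.52
tool_pos: [0.6502, -0.1579, 0.1298]
tool_rot: [-0.11, -3.136, -0.002]
force: [-0.2, -0.8, -0.3]
finger_gap: 0.0332
grip_force: 12.0
```

```bash
python3 look.py w13; python3 go.py 0.653 -0.159 0.02 86
```

```text
32.525 [ 0.6502 -0.1579  0.1298] [-0.1097 -3.136  -0.0023] [ 0.0002 -0.0146 -0.0108  0.0007 -0.0019 -0.0016]
t 32.58 pos [ 0.6505 -0.158   0.1303] yaw 85.99629478114743 gap 0.033491141329429874 tilt [-0.0026  0.0011]
shift units, now axes [-0.0377 -0.012   1.4712] final axes [-0.0338 -0.0107  1.4713]
turn units [ 0.0006 -0.0017 -0.    ]
```

View pics/w13.png

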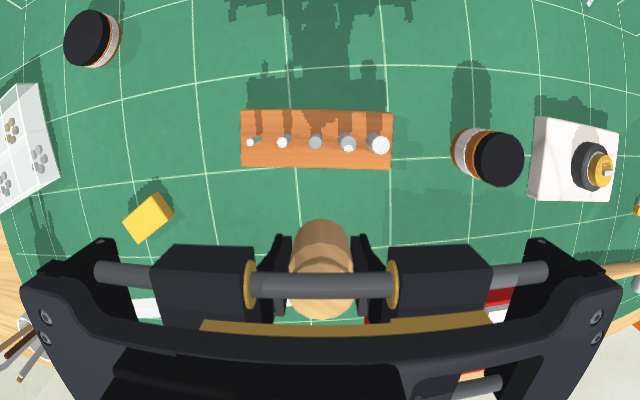

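This view shows the punch block with corners (241,111), (393,113), (390,168) and (241,166). The slicker is held at (321,265) and the tall jar stands at (490,157).

```bash
python3 - <<'E'
from h import *
d=load("pics/w13.npz");h=cv2.cvtColor(d["img"],cv2.COLOR_BGR2HSV)
m=((h[...,0]<16)&(h[...,1]>120)).astype(np.uint8);m=cv2.morphologyEx(m,cv2.MORPH_CLOSE,np.ones((15,15)))
_,l,st,_=cv2.connectedComponentsWithStats(m);k=l[160,300];print(st[k])
c=max(blobs((l==k).astype(np.uint8),1),key=cv2.contourArea);print(cv2.approxPolyDP(c,5,True)[:,0].tolist())
C=np.array([onz(d,p,.03,d) for p in((241,111),(393,113),(390,168.5),(241,166.5))])
for i in range(4):print(C[i],np.linalg.norm(C[i]-C[i-1]))
far=(C[2]+C[3])/2;u=C[2]-C[3];u/=np.linalg.norm(u);n=np.array([u[1],-u[0],0]);n*=np.sign(n[0])
print("centre",C.mean(0),"far",far,"yaw",np.degrees(np.arctan2(u[1],u[0])),"target from far edge",far+.037*n)
S=np.array([onz(d,p,.025,d) for p in((537,116),(618,131),(606,201),(530,198))]);print("slab",S.mean(0))
print("jar lid",onz(d,(498,159),.066,d))
E
```

```text
[ 240  109  153   61 8490]
[[240, 112], [242, 165], [389, 168], [391, 113]]
[ 0.5637 -0.2184  0.03  ] 0.04764039874093333
[ 0.5744 -0.0917  0.03  ] 0.1271486868902995
[ 0.6218 -0.0959  0.03  ] 0.047540772272745925
[ 0.611  -0.2235  0.03  ] 0.12808953128063802
centre [ 0.5927 -0.1573  0.03  ] far [ 0.6164 -0.1597  0.03  ] yaw 85.18428623834599 target from far edge [ 0.6533 -0.1628  0.03  ]
slab [0.6229 0.1353 0.025 ]
jar lid [ 0.6107 -0.0109  0.066 ]
```

{"api": "play_rows", "payload": {
  "commands": [
    [[-0.04,-0.035,0,0,0,0,0],[0,0,0.5,0,0,0,0],[0,0,0.5,0,0,0,0],[0,0,0.35,0,0,0,0],[0,0,0.06,0,0,0,0],[0,0,0,0,0,0,0],[0,0,0,0,0,0,0],[0,0,0,0,0,0,0]]
  ]
}}

```text
time: 33.58
tool_pos: [0.6558, -0.1621, 0.0268]
tool_rot: [0.11, 3.137, -0.001]
force: [-0.1, -0.6, -0.2]
finger_gap: 0.0336
grip_force: 12.0
```

```bash
python3 go.py 0.6537 -0.161 0.0186 86
```

```text
t 33.58 pos [ 0.6558 -0.1621  0.0268] yaw 85.98333056015866 gap 0.03358213190764984 tilt [ 0.0023 -0.001 ]
shift units, now axes [0.0292 0.0126 0.1096] final axes [0.0289 0.0126 0.1097]
turn units [-0.0005  0.0015 -0.0002]
```

{"api": "play_rows", "payload": {
  "commands": [
    [[0.025,0.012,0.05,0,0,0,0],[0,0,0.03,0,0,0,0],[0,0,0.02,0,0,0,0],[0,0,0,0,0,0,0],[0,0,0,0,0,0,0]]
  ]
}}

```text
time: 34.2
tool_pos: [0.6528, -0.1605, 0.0186]
tool_rot: [-0.11, -3.139, -0.0]
force: [-1.3, 0.8, 4.9]
finger_gap: 0.0338
grip_force: 12.0
```

{"api": "play_rows", "payload": {
  "commands": [
    [[0,0,0.01,0,0,0,0],[0,0,0,0,0,0,0],[0,0,0,0,0,0,0]]
  ]
}}

```text
time: 34.58
tool_pos: [0.6528, -0.1605, 0.0186]
tool_rot: [-0.11, -3.139, -0.0]
force: [-2.2, 2.0, 9.2]
finger_gap: 0.0335
grip_force: 12.0
```

Seated on the mat. I'll release, rise and check from above.

{"api": "play_rows", "payload": {
  "commands": [
    [[0,0,-0.02,0,0,0,1],[0,0,0,0,0,0,1],[0,0,0,0,0,0,1],[0,0,0,0,0,0,1],[0,0,0,0,0,0,1],[0,0,-0.2,0,0,0,1],[0,0,-0.7,0,0,0,1],[0,0,-0.7,0,0,0,1]]
  ]
}}

```text
time: 35.58
tool_pos: [0.653, -0.1607, 0.1404]
tool_rot: [-0.11, -3.139, -0.0]
force: [1.0, 1.0, -0.5]
finger_gap: 0.087
grip_force: 0.0
```

{"api": "play_rows", "payload": {
  "commands": [
    [[0,0,-0.5,0,0,0,1],[0.8,0,0,0,0,0,1],[0.8,0,0,0,0,0,1],[0.8,0,0,0,0,0,1],[0,0,0,0,0,0,1],[0,0,0,0,0,0,1],[0,0,0,0,0,0,1]]
  ]
}}

```text
time: 36.45
tool_pos: [0.4758, -0.1491, 0.177]
tool_rot: [0.11, 3.136, -0.003]
force: [-0.4, 0.1, 0.3]
finger_gap: 0.0869
grip_force: 0.0
```

```bash
python3 - <<'E'
from h import *
from station import manip
t=manip.get_image("top");s=manip.get_image("scene")
np.savez("pics/top2.npz",**t);np.savez("pics/scene2.npz",**s)
a=cv2.resize(t["img"][130:210,235:435],(800,320),interpolation=2);b=cv2.resize(s["img"][195:295,205:425],(616,280),interpolation=2)
o=np.zeros((600,800,3),np.uint8);o[:320]=a;o[320:,:616]=b;cv2.imwrite("pics/c14.png",o)
E
```

```text
(no output)
```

View pics/c14.png

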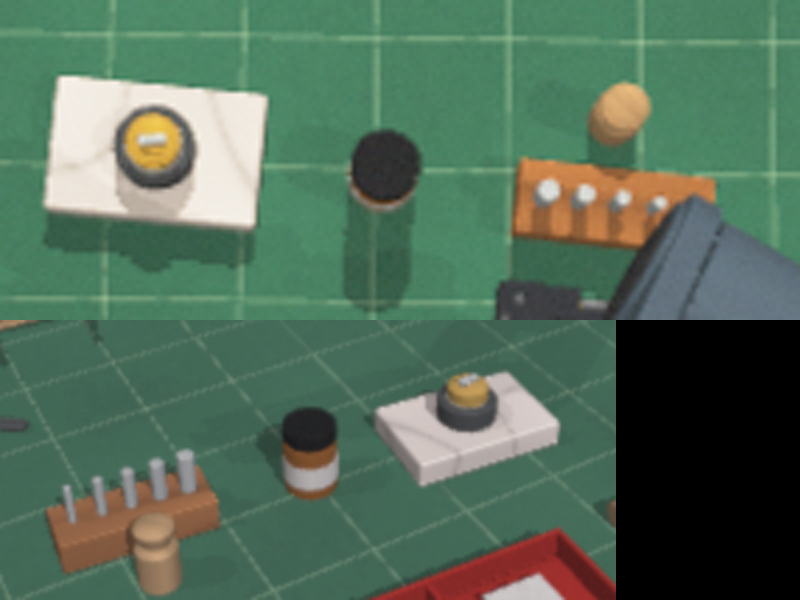

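All four are placed: the clasp at (153,141) on the anvil at (154,147), the jar lid at (386,165), and the slicker at (622,108) behind the block. I'll measure once before handing in.

```bash
python3 - <<'E'
from h import *
d=load("pics/top2.npz");f=lambda p:(235+(p[0]+.5)/4-.5,130+(p[1]+.5)/4-.5)
print("clasp",onz(d,f((153,140)),.059),"anvil",onz(d,f((155,147)),.036))
print("slab",np.mean([onz(d,f(p),.025) for p in((62,76),(268,95),(254,224),(46,208))],0))
print("jar",onz(d,f((386,165)),.066))
print("slicker knob",onz(d,f((623,110)),.052))
a,b=onz(d,f((524,160)),.03),onz(d,f((716,182)),.03);print("rack far",a,b,(a+b)/2,np.linalg.norm(a-b))
E
```

```text
clasp [0.627  0.1434 0.059 ] anvil [0.6262 0.1438 0.036 ]
slab [0.6256 0.143  0.025 ]
jar [ 0.6115 -0.0068  0.066 ]
slicker knob [ 0.6518 -0.1615  0.052 ]
rack far [ 0.6216 -0.0994  0.03  ] [ 0.6084 -0.2264  0.03  ] [ 0.615  -0.1629  0.03  ] 0.12774974137710582
```

```bash
python3 -c "
from station import manip
s=manip.read_state();print(s['time'],s['qvel'].round(3));print(manip.close_job())"
```

```text
36.55 [ 0.001  0.003  0.011  0.    -0.    -0.001]
the job is handed in; nothing more can be done
None
```

The job is handed in at 36.6 s with everything set out in the order asked: the anvil and clasp are centred on the slab, bar up. The jar is about 3 mm from the midpoint, the slicker stands about 20 mm behind the block and within about 5 mm of its middle, and the low jar was not touched.

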